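# Free the long link from the hooded stock bin for a kit

### The job

Make up the customer's kit: lift the flat strap that lies across the mouth of the stock bin and lay it flat in the tray's long compartment, straight along it, and let go. Then bring the long steel link bar out of the bin, tilting it diagonally because it is longer than the bin's mouth, and finish while holding it up still, with all of it at least 10 cm above the top of the bin's hood and touching nothing but the gripper. Leave the strap in the tray and all the other things on the counter where they are.

Things in the scene. Friction and masses are not known exactly. Their poses are not given: they have to be found in the camera images.
- bin: Dark green sheet-steel stock bin, open upwards, fixed. Origin: centre of its underside, at counter height; x along its length from the tall back plate (-x end) to the hooded end (+x), z up. Inside 245 long (x -122.5 to 122.5) and 92 wide (y -46 to 46); floor 4, walls 3 thick. Tops above the counter: side and hood-end walls 50, back plate 120.
- mouth (a point): Centre of the bin's mouth, 50 above the counter, at bin x = -20; axes as the bin's. The mouth is 205 long (bin x -122.5 to 82.5) and 92 wide. The rest, x 82.5 to 122.5, lies under a flat fixed hood, top at 50 and underside at 46 above the counter.
- link: Steel link bar on the floor of the bin, about 0.25 kg: 230 long over all, a bar 16 wide and 14 thick with a round eye of diameter 26, also 14 thick, at each end. Origin: middle of its length, on its underside; x along it, z up as it lies. At the start its x is within 0.1 rad of the bin's x and its +x end lies 20 to 40 under the hood.
- link_back_eye (a point): Centre of the link's eye at its -x end (nearest the bin's tall back plate at the start), 102 from the middle, at half thickness.
- link_hood_eye (a point): Centre of the link's eye at its +x end (under the hood at the start), 102 from the middle, at half thickness.
- strap: Flat aluminium strap, 130 long, 30 wide, 6 thick, about 0.12 kg, with four dark holes. At the start it bridges the bin's mouth crosswise on the tops of the side walls (underside 50 above the counter). Origin: its middle, on its underside; x along its length, z up. Either face up, either end first will do in the tray.
- tray: Grey plastic kit tray, 168 along x by 174 along y, fixed to the counter. Origin: centre of its underside. Floor 4 thick, outer walls and dividers 4 thick, tops 24 above the counter. One long compartment (160 along x by 92 along y) on its +y side, two short ones (78 by 70) on its -y side with a piston and a ring in them.
- slot (a point): Centre of the floor of the tray's long compartment, at tray y = +37, 4 above the counter; x along the compartment's length (axes as the tray's).
- piston: Bystander: steel piston, diameter 32, 34 high, standing in a short compartment of the tray. Origin: centre of its underside.
- seal: Bystander: black rubber ring, outer diameter 44, 10 high, lying in the other short compartment. Origin: centre of its underside.
- carton_a: Bystander: brown carton 70 x 100 x 50 high, beyond the bin. Origin: centre of its underside.
- carton_b: Bystander: yellow carton 60 x 90 x 45 high, beyond the bin. Origin: centre of its underside.
- sleeve: Bystander: open steel cup, diameter 60, 50 high, beyond the tray. Origin: centre of its underside.
- jar: Bystander: jar, diameter 50, 75 high, at the robot's left. Origin: centre of its underside.
- driver: Bystander: screwdriver 190 long lying to the right of the tray. Origin: on its underside near its middle.
Things that resemble listed ones, but are neither listed nor needed, are in the scene too. What is meant by the strap is not pink, and is the smaller of those in its own colour. Several things look just like the link: the one meant starts farthest to the robot's left.

How it is judged:
By the outcome, as a careful person would: the job done as asked, in the order asked, and still so for the second after the job is handed in, while the arm keeps its last pose, push and grip.
It also fails if it takes over 54 s, if anything falls off the work surface, if the arm or the gripper's body presses on something with over 40 N, if the wrist force passes 120 N, or if a joint passes its speed limit or range.

### The arm

A 7-joint arm with a two-finger parallel gripper is mounted at the origin on the work surface. World frame = base frame: x ahead of the robot, y to its left, z up, the work surface at z = 0. Lengths are in m, angles in rad, forces in N, time in s.
With the tool pointing down it reaches from about 0.4 to 0.875 m from the base axis. Payload 19.3 kg.
Tool frame: the origin (TCP) lies midway between the tips of the shut fingers; the grasp point (between the pads) lies 19 mm behind it (bot.tcp_to_grasp is the distance from the TCP to the grasp point, in m); z points along the fingers, y is the direction in which the jaws open and shut (so a half turn about z gives the same grasp; the last joint's range is limited). The gripper opens to 85 mm and grips with 20 to 120 N. Pads are 22 mm wide; open, the fingers measure 114 mm over their backs; the gripper's body (76 mm by 85 mm) begins 54 mm behind the grasp point. The pads swing forward as they close: fully open they stand 13 mm farther back than shut.
Start: joints at [1.158, 0.521, -0.036, 1.599, 0.021, 1.021, -0.113], TCP at [0.21, -0.589, 0.231] pointing down, gripper open.
Joint ranges: [-2.91, 2.91], [-0.3, 2.13], [-1.5, 1.42], [0.17, 2.43], [-1.26, 4.41], [0.16, 1.93], [-2.52, 2.52]. Speed limits (rad/s): [1.89, 1.89, 2.39, 2.39, 3.01, 3.01, 3.01].

### API

Orientations are given as [roll, pitch, yaw] about the fixed x, y, z axes, in that order (R = Rz(yaw) Ry(pitch) Rx(roll)).
In Python, from workcell import bot gives the robot as it stands. The module is installed in compiled form; this text tells all that it offers.
- The arm moves only by the tool drive_tool, never from a script. Its argument "series" is a list of rows, each a list of 5 numbers: the opening in per cent of the stroke, from 0 (shut) to 100 (fully open), then the shift along the world's x, y, z in m, then the turn about the world's z in rad. A call has 1 to 12 rows; each row shifts and turns the pose as measured when the row begins; what a row does not reach is not made up. A row lasts 1/10 s, in which the tool goes at most 50 mm and 8.59 degrees, less where a joint would pass 70% of its speed; a pose out of reach is approached as far as the arm can. A call with a gripper value outside its range is refused whole. The fingers move at their own pace and stop on an object; "newtons" is the grip in N (left out, the last holds). Time passes only in rows, so rows that do not move let the fingers close. It gives the time, the measured TCP pose, the force and the opening at its end, in the units of the state.
- bot.observe(): the state, without advancing time (a new reading comes with each control period).
- bot.grab_frame(name): name is "scene" or "top" or "wrist"; returns the picture (480x640x3 uint8, red, green, blue); there is no depth.
- bot.camera_info(name): a dict with "fx", "fy", "cx", "cy" (pixels), "k1" (the pictures are not rectified: a ray, as slopes to the right and down, at radius r is drawn at 1 + k1 r^2 times it, then the intrinsics apply), "cam_to_world" (4x4, takes a point from camera to world coordinates). Camera axes: x right, y down, z forward; pixel columns grow to the right and rows downward; lengths in m; the calibration is good to about 2 mm. A picture is of the moment at which its call begins: read the wrist's pose just before it. camera_info takes no time and is no camera call; for the wrist camera it gives the pose at the moment of the call.
- bot.job_done(): hands the job in, once; it reports no verdict.
Trained networks look in the newest picture that a camera, given by its name, has taken for a name from the list of things; names that differ only in an ending like _2 or _b are one class to them, and where a whole thing is asked for, a point or a joint stands for the part that bears it (a point fixed in the world has none). Each returns a list of dicts, best first, with "conf" (0 to 1); they miss things now and then, are a little off and sometimes report something else, mostly with a low value. They report only what shows in the picture. A call takes as long as a camera call. They do not tell look-alikes from the thing itself.
- bot.masks_of(camera, target): "mask" (480x640 bool, what is visible of it) and "point" ([column, row] in pixels, amid what is visible of it).
The state is a dict: "clock": time; "qpos": joint angles; "qd": joint speeds; "joint_efforts": joint torques, N m; "position": TCP position; "tool_rot": TCP orientation; "force": force on the tool from outside, world axes, zero at the start; "moment": the same for the moment, N m; "grip_width": finger opening in m.
Only numpy, scipy, OpenCV 4.12 (cv2) and the standard library are available. Lean on these libraries where they do the work, as an engineer would, in place of code of your own. Each camera call takes 0.05 s, during which the arm holds its last target.

## Working session

There is one attempt and no reset: what is moved stays moved. The work goes in short steps, Python scripts to look and compute and a tool call to move; the robot and the scene stay as the last step left them, time stands still between calls to the robot, and variables do not carry over. Pictures are saved under pics/ and viewed, and the job is handed in when it is done.

Besides the shell and the picture viewer there is one more tool, called after "Emit:" as name(argument=value, ...), one argument or row to a line, values as JSON. drive_tool: Moves the arm, as the interface text tells. Its arguments: {"type":"object","properties":{"series":{"type":"array","items":{"type":"array","items":{"type":"number"}}},"newtons":{"type":"number"}},"required":["series"]}

```bash
mkdir -p pics
cat > h.py <<'E'
import numpy as np, cv2
from workcell import bot
def grab(n,f):
    im=bot.grab_frame(n); cv2.imwrite('pics/'+f,cv2.cvtColor(im,cv2.COLOR_RGB2BGR)); return im
def ray(ci,px):
    from scipy.optimize import brentq
    T=np.array(ci['cam_to_world'])
    d=np.array([(px[0]-ci['cx'])/ci['fx'],(px[1]-ci['cy'])/ci['fy']]);rd=np.linalg.norm(d)
    r=rd
    for _ in range(50): r=rd/(1+ci['k1']*r*r)
    s=d*(r/rd if rd>0 else 1)
    return T[:3,3],T[:3,:3]@np.array([s[0],s[1],1])
def at_z(ci,px,z):
    o,v=ray(ci,px); return o+v*(z-o[2])/v[2]
def proj(ci,p):
    T=np.array(ci['cam_to_world']); c=T[:3,:3].T@(np.asarray(p)-T[:3,3]); s=c[:2]/c[2]; s=s*(1+ci['k1']*s@s)
    return np.array([s[0]*ci['fx']+ci['cx'],s[1]*ci['fy']+ci['cy']])
E
python3 - <<'E'
from h import *
grab('scene','s0.png');grab('top','t0.png')
for n in('scene','top','wrist'):
    c=bot.camera_info(n);print(n,c['fx'],c['k1'],np.round(c['cam_to_world'],3).tolist())
s=bot.observe();print({k:np.round(v,3).tolist() for k,v in s.items()}, bot.tcp_to_grasp)
E
```

```text
scene 470.42702600488184 0.023089568004672774 [[0.421, 0.758, -0.499, 1.042], [0.907, -0.355, 0.226, -0.277], [-0.006, -0.547, -0.837, 0.977], [0.0, 0.0, 0.0, 1.0]]
top 510.29789630896244 -0.0453947671754069 [[0.042, -0.975, 0.22, 0.212], [-0.999, -0.04, 0.013, -0.032], [-0.003, -0.22, -0.976, 1.37], [0.0, 0.0, 0.0, 1.0]]
wrist 334.00306214765084 -0.05656028089604832 [[0.337, -0.896, -0.288, 0.283], [-0.942, -0.321, -0.103, -0.562], [-0.0, 0.306, -0.952, 0.374], [0.0, 0.0, 0.0, 1.0]]
{'clock': 0.1, 'qpos': [1.158, 0.522, -0.036, 1.6, 0.021, 1.021, -0.113], 'qd': [0.001, -0.002, -0.0, -0.002, -0.0, -0.0, -0.001], 'joint_efforts': [0.005, -92.849, 1.984, -37.054, 0.018, 0.005, 0.0], 'position': [0.21, -0.588, 0.231], 'tool_rot': [-3.141, 0.0, 0.343], 'force': [-0.148, -0.331, -0.213], 'moment': [-0.025, -0.067, 0.024], 'grip_width': 0.085} 0.0187
```

View pics/s0.png

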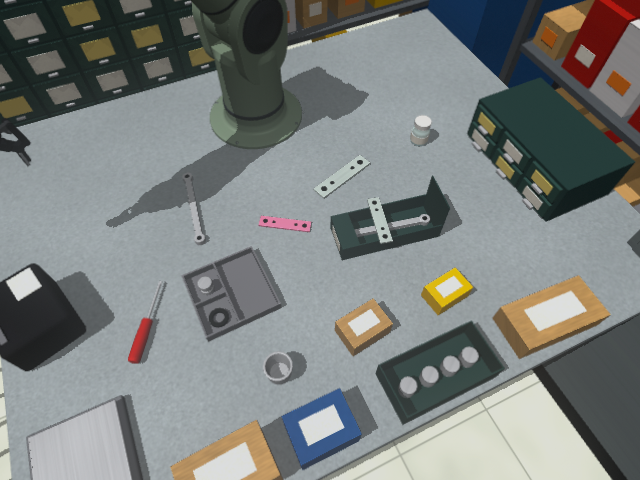

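View pics/t0.png

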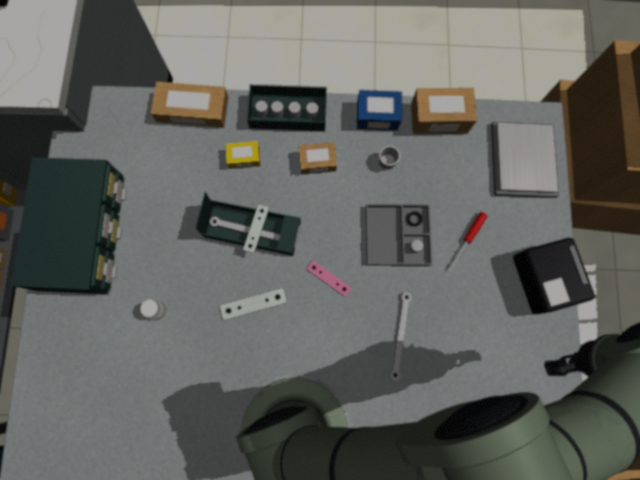

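Candidates:
- **Strap:** the pale strap on the bin (top 257,228), the larger pale strap on the counter (253,304) and the pink one (329,278). I choose the one bridging the bin, the smaller pale one.
- **Link:** the bar in the bin (top 240,229) and the bar on the counter (402,335). I choose the one in the bin, farthest left.

Next I check the choice in a close crop and measure.

Run:
```python
from h import *
im=bot.grab_frame('top')
c=cv2.resize(im[180:290,180:460],None,fx=2.8,fy=2.8,interpolation=cv2.INTER_CUBIC)
cv2.imwrite('pics/crop.png',c[:,:,::-1])
ci=bot.camera_info('top')
for n,z in(('strap',.056),('link',.018),('tray',.024),('bin',.05)):
    for d in bot.masks_of('top',n):
        m=d['mask'].astype(np.uint8)
        ys,xs=np.nonzero(m)
        P=np.array([at_z(ci,(x,y),z)[:2] for x,y in zip(xs,ys)],np.float32)
        r=cv2.minAreaRect(P)
        b=cv2.boxPoints(r)
        print(n,round(d['conf'],2),np.round(d['point']),len(xs),np.round(r[0],4),np.round(r[1],4),round(r[2],1),'box',np.round(b,3).tolist())
```

```text
strap 0.79 [256. 230.] 578 [0.5161 0.1261] [0.0356 0.1304] 75.5 box [[0.4480000138282776, 0.125], [0.574999988079071, 0.09300000220537186], [0.5839999914169312, 0.12700000405311584], [0.4569999873638153, 0.1599999964237213]]
strap 0.7 [328. 280.] 561 [ 0.3915 -0.0725] [0.1273 0.0313] 56.9 box [[0.3440000116825104, -0.11699999868869781], [0.3700000047683716, -0.1340000033378601], [0.4390000104904175, -0.02800000086426735], [0.4129999876022339, -0.010999999940395355]]
strap 0.66 [254. 302.] 977 [0.3168 0.1197] [0.0402 0.1688] 18.3 box [[0.2709999978542328, 0.1940000057220459], [0.3240000009536743, 0.032999999821186066], [0.3619999885559082, 0.04600000008940697], [0.3089999854564667, 0.20600000023841858]]
strap 0.46 [316. 159.] 1074 [ 0.7211 -0.0307] [0.0882 0.1001] 7.0 box [[0.6710000038146973, 0.014000000432133675], [0.6830000281333923, -0.0860000029206276], [0.7710000276565552, -0.07500000298023224], [0.7590000033378601, 0.024000000208616257]]
strap 0.19 [242. 224.] 2950 [0.521  0.1482] [0.2759 0.1163] 78.4 box [[0.4359999895095825, 0.02500000037252903], [0.550000011920929, 0.0010000
[... 349 characters left out ...]
0.74 [236. 227.] 389 [0.5232 0.1604] [0.1956 0.0263] 79.5 box [[0.492000013589859, 0.06700000166893005], [0.5180000066757202, 0.06199999898672104], [0.5540000200271606, 0.2540000081062317], [0.527999997138977, 0.2590000033378601]]
tray 0.77 [394. 234.] 3740 [ 0.5227 -0.2574] [0.1692 0.1784] 2.3 box [[0.4350000023841858, -0.1720000058412552], [0.44200000166893005, -0.3499999940395355], [0.6110000014305115, -0.34299999475479126], [0.6039999723434448, -0.16500000655651093]]
bin 0.73 [241. 225.] 3115 [0.5219 0.1496] [0.2802 0.1205] 76.9 box [[0.4309999942779541, 0.027000000700354576], [0.5490000247955322, -0.0], [0.6119999885559082, 0.2720000147819519], [0.4950000047683716, 0.30000001192092896]]
```

View pics/crop.png

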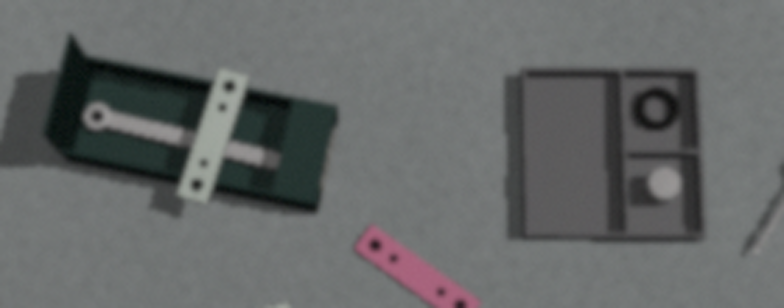

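The crop confirms it. The pale strap bridges the mouth at crop (212,135). The link is in the bin with its back eye at (97,116) and runs under the hood at the right. The tray's long compartment is on the left side, at (565,155). I'll go over the tray first for a wrist-camera look, then to the bin.

Emit:
drive_tool(
  series=[
    [70,0.032,0.036,0.003,-0.04],
    [70,0.032,0.036,0.003,-0.04],
    [70,0.032,0.036,0.003,-0.04],
    [70,0.032,0.036,0.003,-0.04],
    [70,0.032,0.036,0.003,-0.04],
    [70,0.032,0.036,0.003,-0.04],
    [70,0.032,0.036,0.003,-0.04],
    [70,0.032,0.036,0.003,-0.04],
    [70,0.032,0.036,0.003,-0.04],
    [70,0,0,0,0],
  ],
)

```text
clock: 1.35
position: [0.504, -0.2504, 0.2592]
tool_rot: [-3.141, -0.001, -0.037]
force: [-1.5, -0.8, -0.3]
grip_width: 0.06
```

Run:
```python
from h import *
ci=bot.camera_info('wrist')
grab('wrist','w1.png'); np.save('ci1.npy',ci,allow_pickle=True)
for d in bot.masks_of('wrist','tray'):
    m=d['mask'].astype(np.uint8); print(d['conf'],d['point'],m.sum())
print(bot.observe()['qpos'])
```

```text
0.65 [320.5, 174.7] 21350
0.51 [24.9, 202.4] 682
[ 0.41407435  0.39222846 -0.06571131  1.73553683  0.03136408  1.01555695
 -1.27465825]
```

View pics/w1.png

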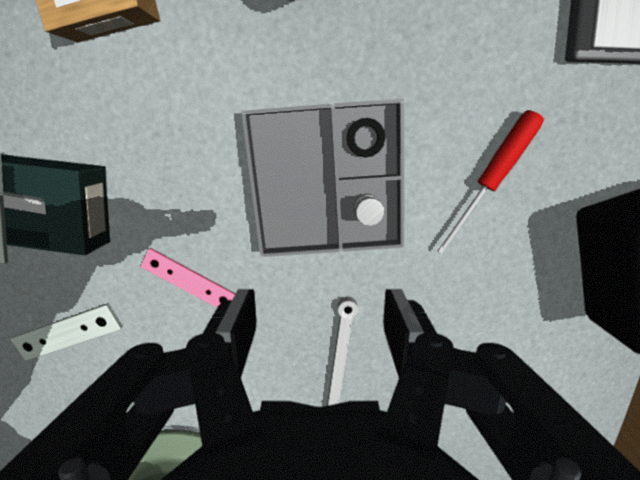

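Emit:
drive_tool(
  series=[
    [60,0.002,0.046,0.0,-0.025],
    [60,0.002,0.046,0.0,-0.025],
    [60,0.002,0.046,0.0,-0.025],
    [60,0.002,0.046,0.0,-0.025],
    [60,0.002,0.046,0.0,-0.025],
    [60,0.002,0.046,0.0,-0.025],
    [60,0.0,0.046,0.0,-0.03],
    [60,0.0,0.046,0.0,-0.03],
    [60,0,0,0,0],
  ],
)

```text
clock: 2.35
position: [0.5068, 0.1116, 0.2589]
tool_rot: [3.136, 0.001, -0.28]
force: [-0.5, -1.1, 0.7]
grip_width: 0.0512
```

Run:
```python
from h import *
im=cv2.imread('pics/w1.png'); cv2.imwrite('pics/w1c.png',cv2.resize(im[85:270,225:415],None,fx=3.1,fy=3.1,interpolation=cv2.INTER_CUBIC))
ci=bot.camera_info('wrist')
grab('wrist','w2.png'); np.save('ci2.npy',ci,allow_pickle=True)
```

```text
(no output)
```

View pics/w1c.png

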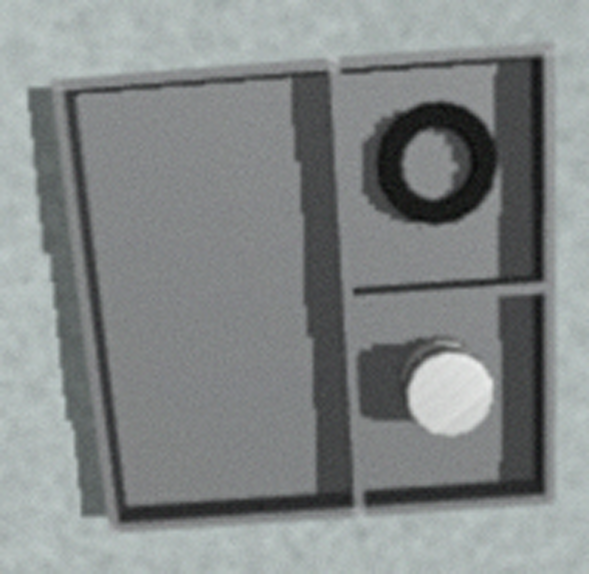

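View pics/w2.png

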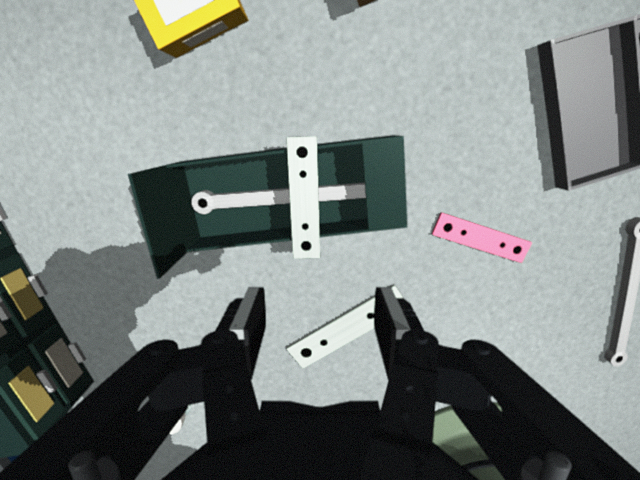

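Run:
```python
from h import *
c1=np.load('ci1.npy',allow_pickle=True).item();c2=np.load('ci2.npy',allow_pickle=True).item();t=bot.camera_info('top')
def fit(mod,pts):
    mod=np.array(mod);pts=np.array(pts);a=mod-mod.mean(0);b=pts-pts.mean(0)
    th=np.arctan2((a[:,0]*b[:,1]-a[:,1]*b[:,0]).sum(),(a*b).sum()); R=np.array([[np.cos(th),-np.sin(th)],[np.sin(th),np.cos(th)]])
    o=pts.mean(0)-R@mod.mean(0); return o,th,R,np.linalg.norm(a@R.T-b,axis=1)
# tray: tray x = up in img (world x), tray y = left
px=[(c[0]/3.1+225-.5,c[1]/3.1+85-.5) for c in [(53,83),(552,44),(552,497),(113,528)]]
P=[at_z(c1,p,.024)[:2] for p in px]
o,th,R,e=fit([(.084,.087),(.084,-.087),(-.084,-.087),(-.084,.087)],P)
print('tray',o,th,e,'slot',o+R@[0,.037])
P=[at_z(c2,p,.056)[:2] for p in [(287,137),(316,136),(320,257),(293,258)]]
o,th,R,e=fit([(.065,.015),(.065,-.015),(-.065,-.015),(-.065,.015)],P)
print('strap',o,th,e)
P=[at_z(c2,(404,137),.05)[:2],at_z(c2,(406,227),.05)[:2],at_z(c2,(130,174),.12)[:2],at_z(c2,(158,277),.12)[:2]]
o,th,R,e=fit([(.1255,.049),(.1255,-.049),(-.1255,.049),(-.1255,-.049)],P)  # bin y = away?
print('bin?',o,th,e,np.round(P,3).tolist())
bo,bR=o,R
a=at_z(c2,(203,202),.018)[:2];b=at_z(c2,(365,191),.018)[:2]
print('eye',a,'ang',np.arctan2(*(b-a)[::-1]),'in bin',bR.T@(a-bo),bR.T@(b-bo))
for d in bot.masks_of('wrist','strap')[:2]:
    ys,xs=np.nonzero(d['mask']); Q=np.array([at_z(c2,(x,y),.056)[:2] for x,y in zip(xs,ys)],np.float32); print(d['conf'],cv2.minAreaRect(Q))
for d in bot.masks_of('wrist','link')[:3]:
    ys,xs=np.nonzero(d['mask']); Q=np.array([at_z(c2,(x,y),.018)[:2] for x,y in zip(xs,ys)],np.float32); print(d['conf'],cv2.minAreaRect(Q),d['point'])
```

```text
tray [ 0.52508057 -0.25932362] 0.038205625504152504 [0.0017949  0.00170788 0.00208714 0.00191389] slot [ 0.52366731 -0.22235062]
strap [0.51695406 0.12431149] -0.25157318805479284 [0.00067319 0.0005732  0.00048201 0.00018212]
bin? [0.52411184 0.13951547] -1.7395880988766228 [0.00092028 0.00210258 0.00163203 0.00123328] [[0.551, 0.008], [0.456, 0.026], [0.592, 0.254], [0.497, 0.27]]
eye [0.5409489  0.24274273] ang -1.7840539873191295 in bin [-0.10458872 -0.00074351] [ 0.08532436 -0.00919373]
0.65 ((0.5169405937194824, 0.12470869719982147), (0.03178815543651581, 0.13252180814743042), 75.6232681274414)
0.63 ((0.3547201156616211, 0.12102682888507843), (0.039160266518592834, 0.15355941653251648), 18.067001342773438)
0.87 ((0.5207503437995911, 0.15679135918617249), (0.20350612699985504, 0.027629176154732704), 76.49703979492188) [260.8, 197.5]
0.85 ((0.26104483008384705, -0.2557627856731415), (0.03602449223399162, 0.2321164458990097), 83.29491424560547) [623.6, 295.6]
```

The tray corners in w1 fit to within 2 mm, and the strap rectangle in w2 at (287–320, 136–258) fits to under 1 mm. The back eye is at (203,202). Now the strap grasp.

Emit:
drive_tool(
  series=[
    [60,0.01,0.013,-0.04,0.03],
    [60,0,0,-0.045,0],
    [60,0,0,-0.045,0],
    [60,0,0,-0.04,0],
    [60,0,0,-0.02,0],
    [60,0,0,0,0],
  ],
)

```text
clock: 3.1
position: [0.5199, 0.1054, 0.0644]
tool_rot: [3.133, -0.006, -0.27]
force: [0.3, -0.5, 1.1]
grip_width: 0.0513
```

Run:
```python
from h import *
s=bot.observe();print(s['position'],s['tool_rot'],s['force'])
grab('wrist','w3.png')
```

```text
[0.51994954 0.10536759 0.06435129] [ 3.13271743 -0.00585403 -0.26951269] [ 0.30978467 -0.50178425  1.08788238]
```

View pics/w3.png

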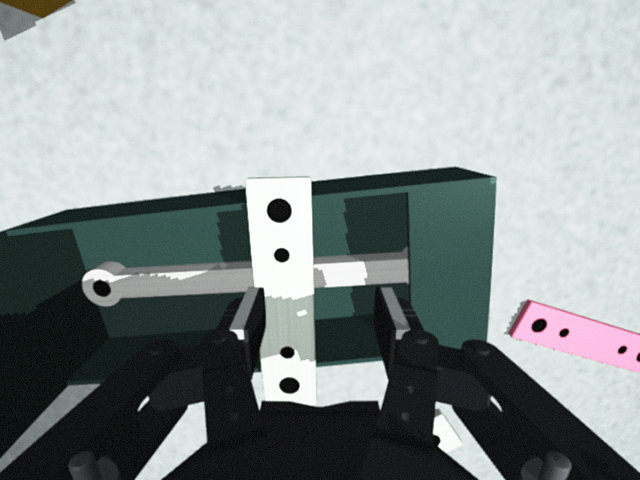

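Emit:
drive_tool(
  series=[
    [60,-0.003,0.019,0,0.02],
    [60,0,0,0,0],
  ],
)

```text
clock: 3.35
position: [0.5191, 0.1226, 0.0682]
tool_rot: [3.134, -0.009, -0.253]
force: [-1.0, 0.6, -0.0]
grip_width: 0.0512
```

Run:
```python
from h import *
s=bot.observe();print(s['position'],s['tool_rot'],s['qpos'],s['qd'])
c=bot.camera_info('wrist')
im=grab('wrist','w4.png')
for d in bot.masks_of('wrist','strap')[:2]:
    ys,xs=np.nonzero(d['mask']); Q=np.array([at_z(c,(x,y),.056)[:2] for x,y in zip(xs,ys)],np.float32); print(d['conf'],cv2.minAreaRect(Q))
```

```text
[0.51907863 0.12255749 0.06818572] [ 3.13378441 -0.00944891 -0.2529581 ] [-0.25354358  0.61568877 -0.13155454  1.96313348  0.16303267  0.56966663
 -2.32231559] [ 0.06173317 -0.02550419  0.04390456 -0.00291218  0.00200082  0.0149421
  0.02479957]
0.79 ((0.40418747067451477, 0.07082106173038483), (0.03572505712509155, 0.022173648700118065), 20.09930419921875)
0.67 ((0.5167331695556641, 0.12476586550474167), (0.03078787587583065, 0.13090160489082336), 75.22456359863281)
```

View pics/w4.png

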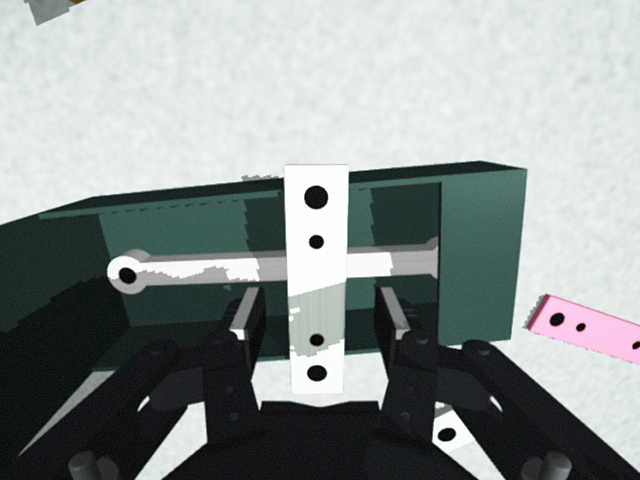

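Emit:
drive_tool(
  series=[
    [60,-0.002,0.002,-0.01,0],
    [60,0,0,-0.01,0],
    [60,0,0,0,0],
  ],
)

```text
clock: 3.75
position: [0.5187, 0.1208, 0.0485]
tool_rot: [3.134, -0.013, -0.258]
force: [0.8, -0.6, -0.3]
grip_width: 0.051
```

Emit:
drive_tool(
  series=[
    [60,-0.002,0.004,0,0.006],
    [60,0,0,0,0],
    [15,0,0,0,0],
    [15,0,0,0,0],
    [15,0,0,0,0],
    [15,0,0,0,0],
  ],
  newtons=50,
)

```text
clock: 4.35
position: [0.5164, 0.1249, 0.0487]
tool_rot: [3.133, -0.013, -0.252]
force: [0.8, 0.4, -1.4]
grip_width: 0.028
```

Emit:
drive_tool(
  series=[
    [15,0,0,0.02,0],
    [15,0,0,0.03,0],
    [15,0,0,0.035,0],
    [15,0,-0.02,0.03,0.01],
    [15,0,-0.04,0,0.04],
    [15,0,-0.045,0,0.04],
    [15,0.002,-0.045,0,0.04],
    [15,0.002,-0.045,0,0.04],
    [15,0.002,-0.045,0,0.04],
    [15,0.002,-0.045,0,0.04],
    [15,0.0,-0.04,0,0.03],
    [15,0,0,0,0],
  ],
)

```text
clock: 5.55
position: [0.5209, -0.2124, 0.1687]
tool_rot: [3.132, -0.014, 0.044]
force: [0.0, 1.0, -2.0]
grip_width: 0.0281
```

Run:
```python
from h import *
s=bot.observe();print(s['position'],s['tool_rot'],s['grip_width'])
c=bot.camera_info('wrist');np.save('ci5.npy',c,allow_pickle=True)
im=grab('wrist','w5.png')
```

```text
[ 0.52085779 -0.21235389  0.16870271] [ 3.13162363 -0.01388371  0.04417716] 0.028071804015884137
```

View pics/w5.png

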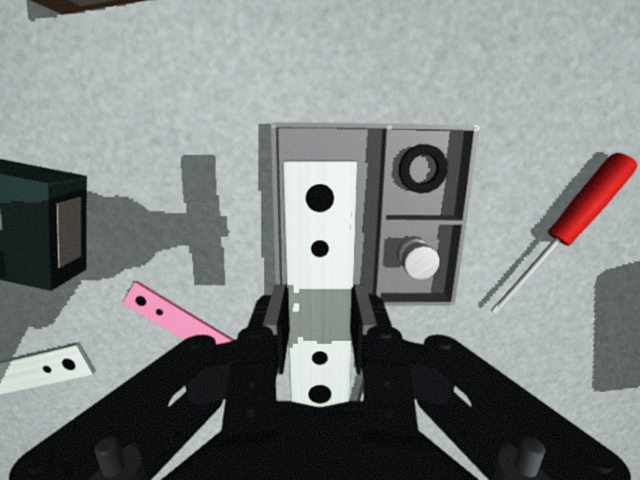

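Run:
```python
from h import *
c=np.load('ci5.npy',allow_pickle=True).item()
a=at_z(c,(273,124.5),.024);b=at_z(c,(477,127.5),.024);d=at_z(c,(453,303),.024)
print(a,b,d,np.arctan2(*(a-b)[1::-1])-np.pi/2, np.arctan2(*(b-d)[1::-1]))
th=.038;R=np.array([[np.cos(th),-np.sin(th)],[np.sin(th),np.cos(th)]])
print((a+b)[:2]/2+R@[-.084,.037])
```

```text
[ 0.60300763 -0.17154853  0.024     ] [ 0.60938603 -0.34228288  0.024     ] [ 0.44543562 -0.34797378  0.024     ] 0.03734131414695363 0.03469718147110392
[ 0.52085181 -0.22313365]
```

Emit:
drive_tool(
  series=[
    [15,0.003,-0.01,-0.02,-0.006],
    [15,0,0,-0.04,0],
    [15,0,0,-0.04,0],
    [15,0,0,-0.025,0],
    [15,0,0,0,0],
  ],
)

```text
clock: 6.1
position: [0.5255, -0.2157, 0.0409]
tool_rot: [3.134, -0.018, 0.041]
force: [-0.3, 0.5, -1.1]
grip_width: 0.0282
```

Emit:
drive_tool(
  series=[
    [15,-0.002,-0.007,-0.012,-0.003],
    [15,0,-0.001,-0.012,0],
    [15,0,0,-0.009,0],
    [15,0,0,0,0],
  ],
)

```text
clock: 6.5
position: [0.5252, -0.2236, 0.0085]
tool_rot: [3.133, -0.021, 0.039]
force: [1.2, -0.3, -0.6]
grip_width: 0.0285
```

Emit:
drive_tool(
  series=[
    [15,-0.001,0.001,-0.004,0],
    [15,0,0,0,0],
    [50,0,0,0,0],
    [50,0,0,0,0],
    [50,0,0,0,0],
    [50,0,0,0.02,0],
    [50,0,0,0.04,0],
    [50,0,0,0.045,0],
    [50,0,0,0.045,0],
    [50,0,0,0,0],
  ],
)

```text
clock: 7.5
position: [0.5244, -0.2221, 0.1616]
tool_rot: [3.133, -0.023, 0.04]
force: [0.6, -0.4, -1.0]
grip_width: 0.043
```

Run:
```python
from h import *
s=bot.observe();print(s['position'],s['tool_rot'],s['qpos'])
c=bot.camera_info('wrist');np.save('ci6.npy',c,allow_pickle=True)
im=grab('wrist','w6.png')
for d in bot.masks_of('wrist','strap')[:3]:
    ys,xs=np.nonzero(d['mask']); Q=np.array([at_z(c,(x,y),.010)[:2] for x,y in zip(xs,ys)],np.float32); print(d['conf'],cv2.minAreaRect(Q))
```

```text
[ 0.52443958 -0.2221155   0.16163337] [ 3.13272291 -0.02284794  0.03966422] [ 0.43673711  0.51179347 -0.19334552  1.82920216  0.13519162  0.78859901
 -1.35682088]
0.81 ((0.5253841876983643, -0.22232726216316223), (0.13160037994384766, 0.031174778938293457), 2.6443839073181152)
0.77 ((0.3346410095691681, 0.09150675684213638), (0.04391311854124069, 0.1215885579586029), 17.63202667236328)
0.18 ((0.4956204295158386, 0.04891117289662361), (0.0770852118730545, 0.13356442749500275), 76.46760559082031)
```

View pics/w6.png

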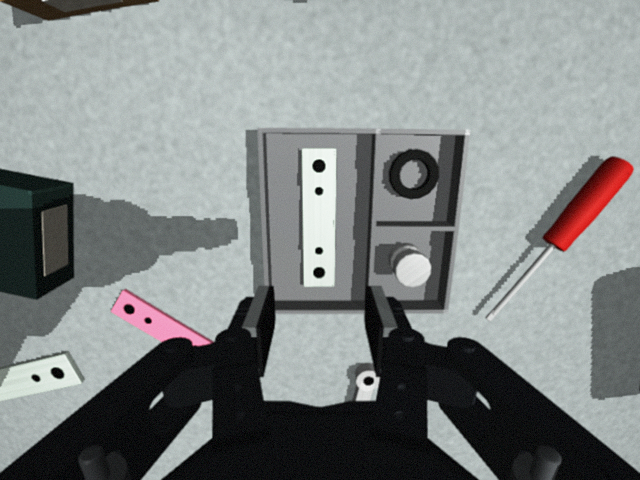

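The strap lies flat and straight in the long compartment at (318,217). The piston at (411,262) and the ring at (413,175) are undisturbed. Now over the bin for the link.

Emit:
drive_tool(
  series=[
    [50,0.0,0.02,0.03,0.1],
    [50,0.0,0.04,0.02,0.12],
    [50,0.0,0.04,0.02,0.12],
    [50,0.0,0.04,0.02,0.12],
    [50,0.0,0.045,0.01,0.12],
    [50,0.0,0.045,0,0.12],
    [50,0.0,0.045,0,0.12],
    [50,0.0,0.045,0,0.12],
    [50,0.0,0.045,0,0.12],
    [50,0.0,0.045,0,0.12],
    [50,0.0,0.01,0,0.1],
    [50,0,0,0,0],
  ],
)

```text
clock: 8.8
position: [0.5129, 0.214, 0.2467]
tool_rot: [-3.136, -0.005, 1.369]
force: [-0.0, -0.7, -0.6]
grip_width: 0.0431
```

Run:
```python
from h import *
s=bot.observe();print(s['position'],s['tool_rot'],s['qpos'])
c=bot.camera_info('wrist');np.save('ci7.npy',c,allow_pickle=True)
im=grab('wrist','w7.png')
for d in bot.masks_of('wrist','link')[:3]:
    ys,xs=np.nonzero(d['mask']); Q=np.array([at_z(c,(x,y),.018)[:2] for x,y in zip(xs,ys)],np.float32); print(d['conf'],cv2.minAreaRect(Q),d['point'])
```

```text
[0.51289772 0.21404688 0.2467347 ] [-3.13631112 -0.0054876   1.36921634] [-0.04016653  0.45394309 -0.62665262  1.74336039  0.29373851  1.04073934
 -0.97023608]
0.62 ((0.520728588104248, 0.14691057801246643), (0.2132991999387741, 0.025526262819767), 78.24913024902344) [338.9, 247.2]
```

View pics/w7.png

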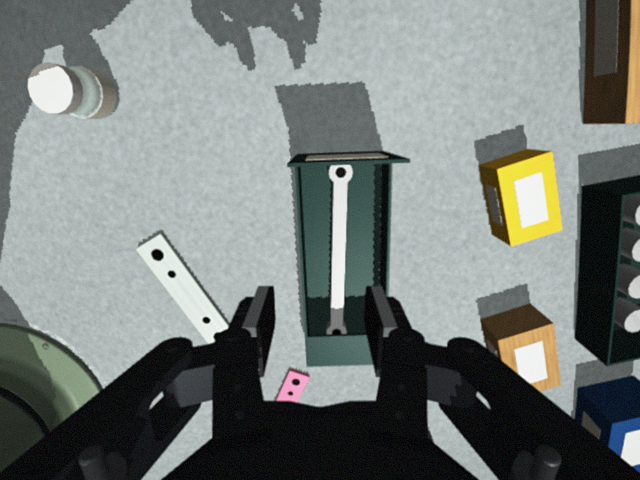

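Run:
```python
from h import *
c=np.load('ci7.npy',allow_pickle=True).item()
im=cv2.imread('pics/w7.png');cv2.imwrite('pics/w7c.png',cv2.resize(im[140:375,280:420],None,fx=2.5,fy=2.5,interpolation=cv2.INTER_CUBIC))
a=at_z(c,(341,172),.018)[:2];b=at_z(c,(335.5,331),.018)[:2]
print(a,b,np.linalg.norm(a-b),np.arctan2(*(b-a)[::-1]))
for p,z in[((306,366),.05),((391,365),.05),((289,162),.12),((408,160),.12),((304,335),.05),((389,335),.05)]: print(p,at_z(c,p,z))
for e in [(0.541,0.2427)]: print(proj(c,[*e,.018]))
```

```text
[0.54141901 0.24368291] [0.49800837 0.04583737] 0.20255207415628831 -1.7867903064411195
(306, 366) [0.45584943 0.0246654  0.05      ]
(391, 365) [0.5586029 0.005199  0.05     ]
(289, 162) [0.49879308 0.27246276 0.12      ]
(408, 160) [0.59191229 0.25536084 0.12      ]
(304, 335) [0.46302109 0.06875874 0.05      ]
(389, 335) [0.56182636 0.0486634  0.05      ]
[340.78868415 172.95425091]
```

View pics/w7c.png

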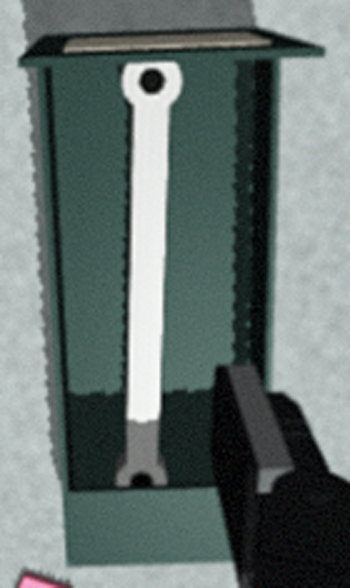

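Eye at (341,172) and hood-end hole at (335,331) give 203 mm between them (nominal 204), at angle -1.787. Grip point: 42 mm inward from the back eye, at (0.532, 0.203).

Emit:
drive_tool(
  series=[
    [40,0.01,-0.006,-0.02,-0.007],
    [40,0.01,-0.005,-0.03,-0.007],
    [40,0,0,-0.03,0],
    [40,0,0,-0.02,0],
    [40,0,0,0,0],
  ],
)

```text
clock: 9.4
position: [0.5353, 0.1914, 0.1428]
tool_rot: [-3.138, -0.001, 1.322]
force: [0.3, 0.2, -0.2]
grip_width: 0.0342
```

Emit:
drive_tool(
  series=[
    [40,-0.003,0.012,0,0.033],
    [40,-0.001,0.001,-0.02,0.005],
    [40,-0.001,0.002,-0.02,0.005],
    [40,-0.001,0.002,-0.02,0.005],
    [40,0,0,0,0],
  ],
)

```text
clock: 9.9
position: [0.5314, 0.2099, 0.0869]
tool_rot: [3.139, -0.004, 1.369]
force: [0.1, -0.6, 1.4]
grip_width: 0.0344
```

Emit:
drive_tool(
  series=[
    [40,0.001,-0.007,0,-0.012],
    [40,0,0,0,0],
    [40,0,0,-0.015,0],
    [40,0,0,-0.015,0],
    [40,0,0,0,0],
  ],
)

```text
clock: 10.4
position: [0.535, 0.203, 0.0603]
tool_rot: [3.133, -0.007, 1.354]
force: [-0.7, 0.1, 0.5]
grip_width: 0.0344
```

Run:
```python
from h import *
s=bot.observe();print(s['position'],s['tool_rot'],s['force'],s['qpos'])
im=grab('wrist','w8.png')
grab('scene','s8.png')
```

```text
[0.53496749 0.20299489 0.06026926] [ 3.13304523 -0.00724591  1.35417548] [-0.66895549  0.09030725  0.52581295] [-0.12407964  0.71027156 -0.48609697  1.8555732   0.50100757  0.68747375
 -1.11854632]
```

View pics/w8.png

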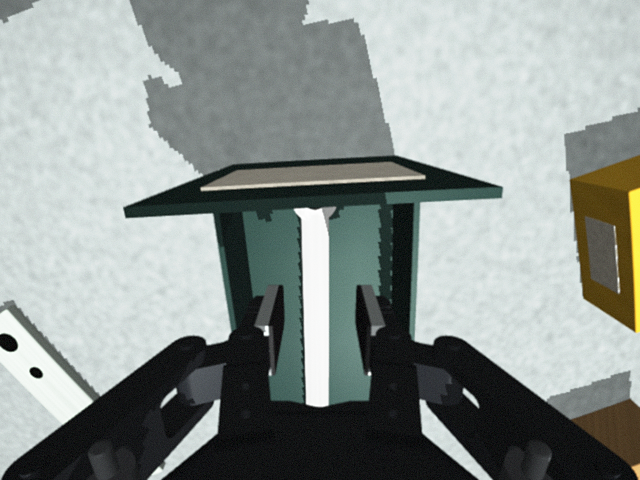

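View pics/s8.png

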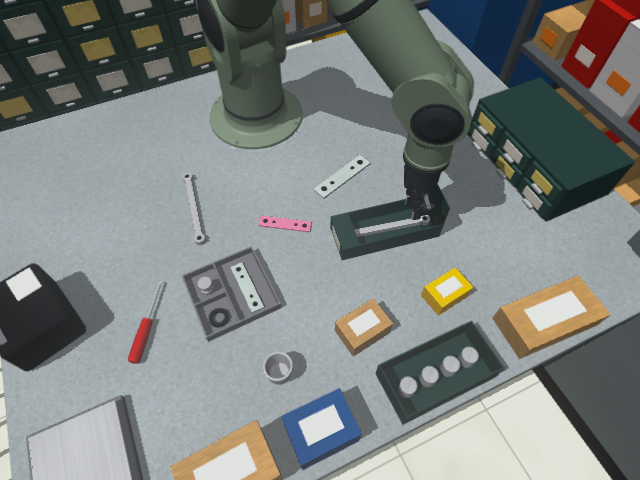

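Emit:
drive_tool(
  series=[
    [40,-0.003,0,-0.01,0],
    [40,0,0,-0.015,0],
    [40,0,0,-0.01,0],
    [40,0,0,0,0],
  ],
)

```text
clock: 10.9
position: [0.5321, 0.2036, 0.0239]
tool_rot: [3.132, -0.008, 1.355]
force: [-0.5, -0.4, -0.1]
grip_width: 0.0342
```

Emit:
drive_tool(
  series=[
    [40,0,0,-0.008,0],
    [40,0,0,-0.007,0],
    [40,0,0,0,0],
  ],
)

```text
clock: 11.2
position: [0.532, 0.2037, 0.0072]
tool_rot: [3.132, -0.008, 1.355]
force: [0.4, 0.3, -0.7]
grip_width: 0.0343
```

Emit:
drive_tool(
  series=[
    [5,0,0,0,0],
    [5,0,0,0,0],
    [5,0,0,0,0],
    [5,0,0,0,0],
    [5,0,0,0,0],
  ],
  newtons=30,
)

```text
clock: 11.7
position: [0.5323, 0.2037, 0.0078]
tool_rot: [3.132, -0.008, 1.355]
force: [-2.1, -1.0, -1.7]
grip_width: 0.0151
```

Emit:
drive_tool(
  series=[
    [5,0,0,0.006,0],
    [5,0,0,0.008,0],
    [5,0,0,0.008,0],
    [5,0,0,0,0],
  ],
)

```text
clock: 12.1
position: [0.5324, 0.2039, 0.0322]
tool_rot: [3.131, -0.009, 1.355]
force: [-0.0, -1.3, -1.9]
grip_width: 0.0153
```

Run:
```python
from h import *
s=bot.observe();print(s['position'],s['tool_rot'],s['force'],s['moment'],s['grip_width'])
im=grab('wrist','w9.png')
im=grab('scene','s9.png'); cv2.imwrite('pics/s9c.png',cv2.resize(im[160:270,310:470],None,fx=4.5,fy=4.5,interpolation=cv2.INTER_CUBIC)[:,:,::-1])
```

```text
[0.53241834 0.20390593 0.03218856] [ 3.13138411 -0.00889667  1.35463724] [-0.02097634 -1.27934757 -1.90281411] [ 0.11770643 -0.0103778   0.02352922] 0.015327400816139583
```

View pics/s9c.png

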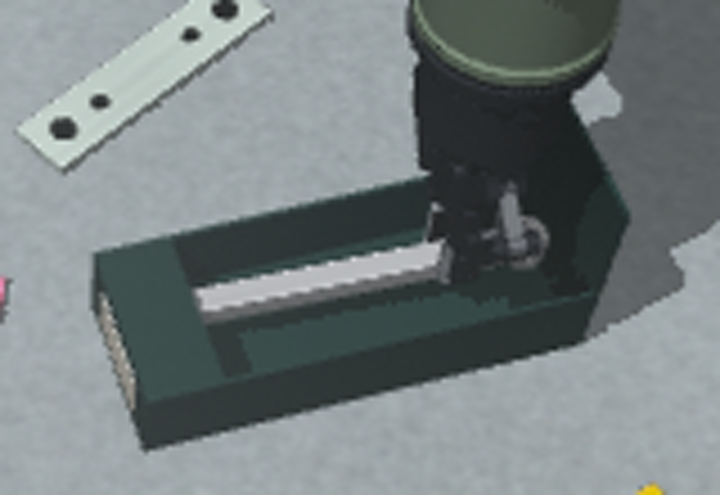

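Emit:
drive_tool(
  series=[
    [5,0,0,0.008,0],
    [5,0,0,0.01,0],
    [5,0,0,0.01,0],
    [5,0,0,0,0],
  ],
)

```text
clock: 12.6
position: [0.5317, 0.2036, 0.0613]
tool_rot: [3.133, -0.008, 1.355]
force: [-0.4, 0.1, -3.2]
grip_width: 0.0153
```

Run:
```python
from h import *
s=bot.observe();print(s['position'],s['tool_rot'],s['force'],s['moment'],s['grip_width'])
im=grab('scene','s10.png'); cv2.imwrite('pics/s10c.png',cv2.resize(im[160:270,310:470],None,fx=4.5,fy=4.5,interpolation=cv2.INTER_CUBIC)[:,:,::-1])
```

```text
[0.53168596 0.20355221 0.06131682] [ 3.13288159 -0.00782979  1.35471127] [-0.38851556  0.07882279 -3.24322979] [ 0.30891799 -0.05661713  0.05431842] 0.01534638480328323
```

View pics/s10c.png

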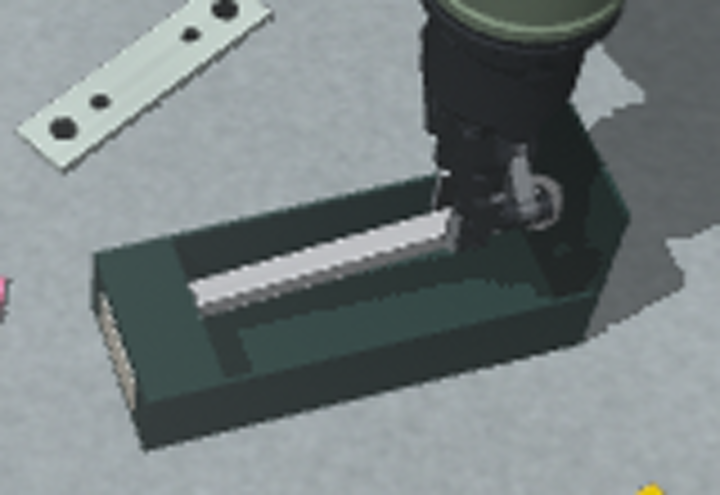

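The bar now leans on the hood edge (bar meets it at crop (195,295)) and is pivoting in the pads, with a force of only 3 N. I'll keep lifting.

Emit:
drive_tool(
  series=[
    [5,0,0,0.01,0],
    [5,0,0,0.01,0],
    [5,0,0,0.01,0],
    [5,0,0,0,0],
  ],
)

```text
clock: 13.05
position: [0.5313, 0.2034, 0.0933]
tool_rot: [3.134, -0.007, 1.355]
force: [0.7, 0.9, -1.9]
grip_width: 0.0152
```

Run:
```python
from h import *
s=bot.observe();print(s['position'],s['tool_rot'],s['force'],s['moment'],s['grip_width'])
im=grab('scene','s11.png'); cv2.imwrite('pics/s11c.png',cv2.resize(im[160:270,310:470],None,fx=4.5,fy=4.5,interpolation=cv2.INTER_CUBIC)[:,:,::-1])
```

```text
[0.53130784 0.20340724 0.09327012] [ 3.133546   -0.00739946  1.35479781] [ 0.66212477  0.85122526 -1.94667261] [ 0.29597589 -0.06000267  0.01647287] 0.015157872195455422
```

View pics/s11c.png

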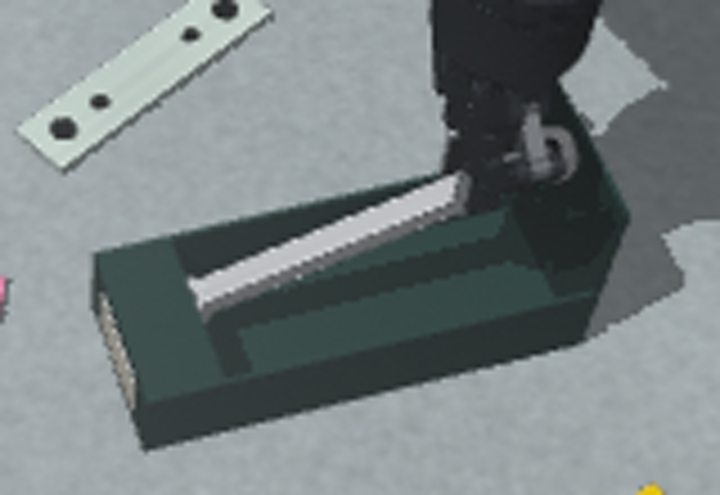

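Emit:
drive_tool(
  series=[
    [5,0,0,0.01,0],
    [5,0,0,0.01,0],
    [5,0,0,0.01,0],
    [5,0,0,0,0],
  ],
)

```text
clock: 13.5
position: [0.5308, 0.2033, 0.125]
tool_rot: [3.135, -0.007, 1.355]
force: [-1.0, 1.1, -3.0]
grip_width: 0.0149
```

Run:
```python
from h import *
s=bot.observe();print(s['position'],s['tool_rot'],s['force'],s['moment'],s['grip_width'])
im=grab('scene','s12.png'); cv2.imwrite('pics/s12c.png',cv2.resize(im[160:270,310:470],None,fx=4.5,fy=4.5,interpolation=cv2.INTER_CUBIC)[:,:,::-1])
```

```text
[0.53079727 0.20329163 0.12499796] [ 3.13456251 -0.00684384  1.35501037] [-1.03335544  1.05713954 -2.9524251 ] [ 0.40599252 -0.02508941 -0.03641768] 0.014928705248631654
```

View pics/s12c.png

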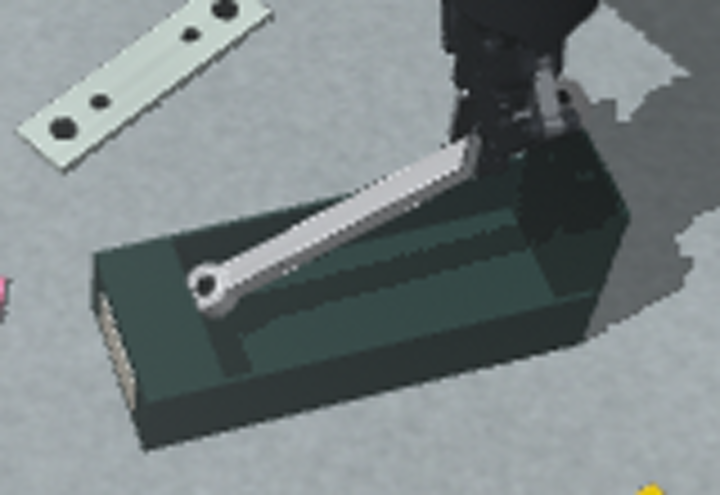

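The hood-end eye is nearly clear of the hood edge, and the back end is already above the back plate. I'll shift toward the back plate while rising.

Emit:
drive_tool(
  series=[
    [5,0.002,0.008,0.006,0],
    [5,0.002,0.008,0.006,0],
    [5,0.001,0.008,0.01,0],
    [5,0,0,0,0],
  ],
)

```text
clock: 13.95
position: [0.5358, 0.2297, 0.148]
tool_rot: [3.136, -0.007, 1.355]
force: [-0.0, -1.0, -1.6]
grip_width: 0.0149
```

Run:
```python
from h import *
s=bot.observe();print(s['position'],s['tool_rot'],s['force'],s['moment'],s['grip_width'])
im=grab('scene','s13.png'); cv2.imwrite('pics/s13c.png',cv2.resize(im[160:270,310:470],None,fx=4.5,fy=4.5,interpolation=cv2.INTER_CUBIC)[:,:,::-1])
```

```text
[0.53584034 0.2297375  0.14800362] [ 3.13553476 -0.00660397  1.3554131 ] [-0.01509115 -0.9629875  -1.56042534] [ 0.12517038 -0.02135028 -0.03105026] 0.014892545950597958
```

View pics/s13c.png

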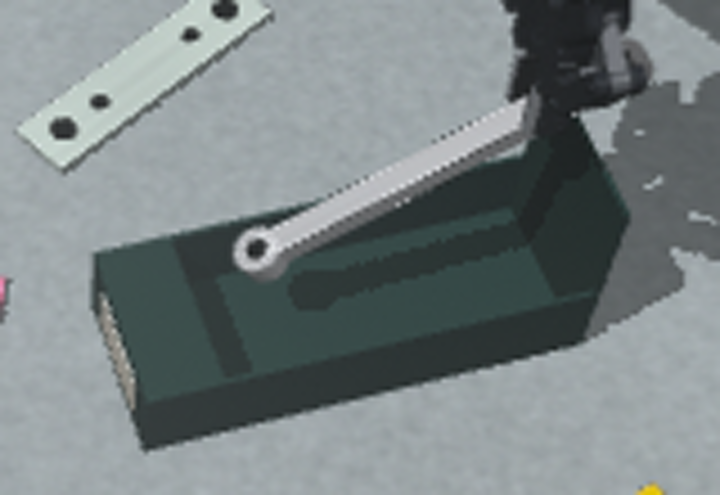

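Emit:
drive_tool(
  series=[
    [5,0,0,0,0],
    [5,0,0,0.01,0],
    [5,0,0,0.02,0],
    [5,0,0,0.025,0],
    [5,0,0,0.025,0],
    [5,0,0,0.025,0],
    [5,0,0,0.025,0],
    [5,0,0,0.025,0],
    [5,0,0,0.02,0],
    [5,0,0,0.01,0],
    [5,0,0,0,0],
  ],
  newtons=60,
)

```text
clock: 15.1
position: [0.5327, 0.2252, 0.3423]
tool_rot: [3.139, -0.002, 1.354]
force: [1.0, 0.2, -2.8]
grip_width: 0.0136
```

Run:
```python
from h import *
s=bot.observe();print(s['position'],s['tool_rot'],s['force'],s['moment'],s['grip_width'],s['qd'],s['qpos'])
im=grab('scene','s14.png'); grab('top','t14.png')
```

```text
[0.53272862 0.22519644 0.34229021] [ 3.13888947e+00 -2.48892733e-03  1.35380379e+00] [ 1.0050063   0.15069036 -2.81747564] [ 0.12402074 -0.00086543 -0.01850976] 0.013600396265852611 [ 0.00302904  0.00130579  0.00270838  0.01630137  0.00075346 -0.00627204
  0.00112496] [-0.05047468  0.40371413 -0.63418945  1.55898321  0.24770853  1.25665961
 -0.93930735]
```

View pics/s14.png

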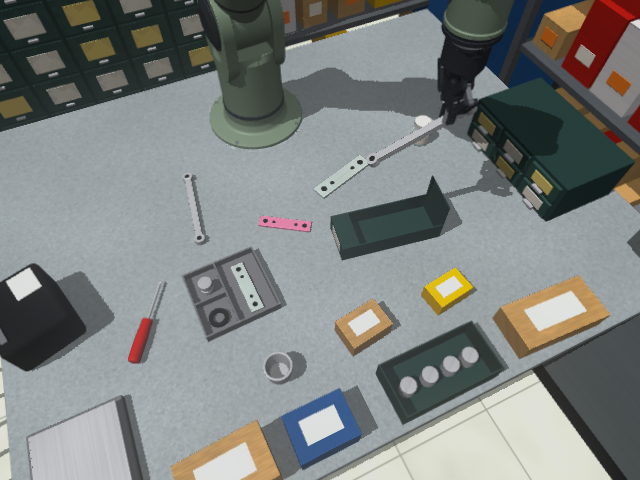

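View pics/t14.png

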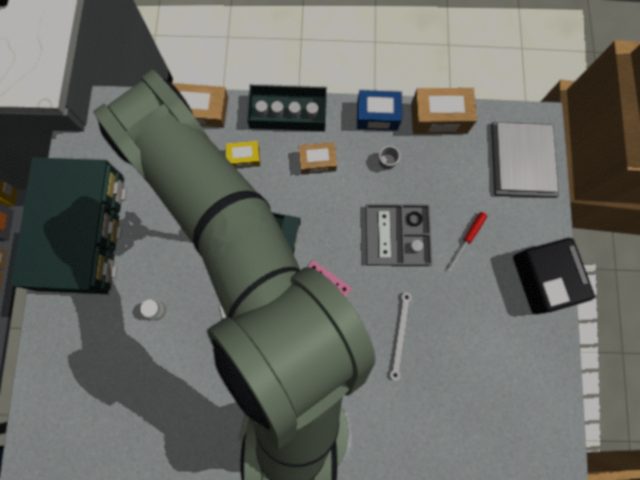

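Emit:
drive_tool(
  series=[
    [5,0,0,0,0],
    [5,0,0,0,0],
    [5,0,0,0,0],
    [5,0,0,0,0],
    [5,0,0,0,0],
    [5,0,0,0,0],
    [5,0,0,0,0],
    [5,0,0,0,0],
  ],
)

```text
clock: 16.0
position: [0.5315, 0.2243, 0.337]
tool_rot: [-3.138, 0.002, 1.354]
force: [0.0, -0.1, -1.7]
grip_width: 0.0138
```

Run:
```python
from h import *
s=bot.observe();print(s['position'],s['tool_rot'],s['force'],s['grip_width'],s['clock'])
im=grab('scene','s15.png'); cv2.imwrite('pics/s15c.png',cv2.resize(im[60:260,300:520],None,fx=3,fy=3,interpolation=cv2.INTER_CUBIC)[:,:,::-1])
c=bot.camera_info('scene');o,v=ray(c,(372,159))
p=s['position'];y=s['tool_rot'][2];n=np.array([np.sin(y),-np.cos(y),0])
t=((p-o)@n)/(v@n);q=o+v*t;d=q-(p+[0,0,.004]);print('eye',q,np.linalg.norm(d))
a=cv2.imread('pics/s14.png')[:,:,::-1];print(cv2.absdiff(np.ascontiguousarray(a),im)[60:260,300:520].max())
c=bot.camera_info('top');
for d in bot.masks_of('top','strap')[:2]: print(d['conf'],d['point'])
```

```text
[0.53147575 0.22434675 0.33701203] [-3.13803403e+00  1.54968938e-03  1.35427733e+00] [ 0.00285187 -0.1282072  -1.74410948] 0.0137731849756536 16.0
eye [0.50196968 0.09020824 0.26559972] 0.15668683092845964
158
0.81 [329.8, 279.0]
```

View pics/s15c.png

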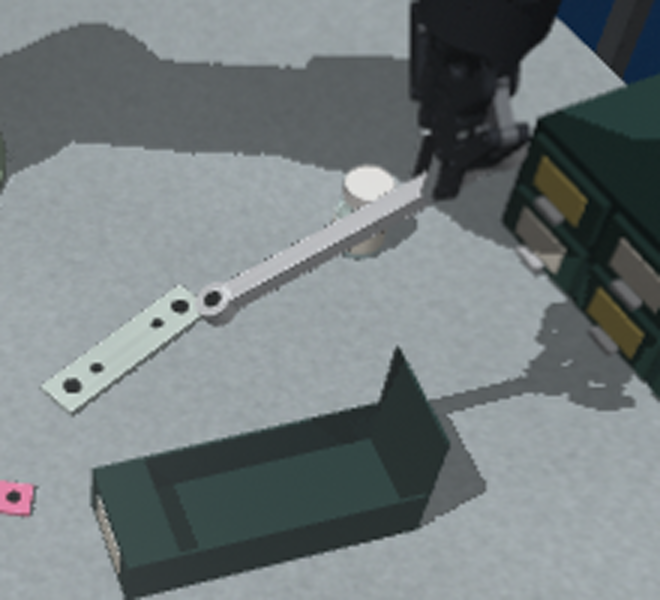

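Run:
```python
from h import *
print(bot.job_done()); s=bot.observe(); print(s['clock'],s['position'],s['grip_width'])
```

```text
the job is handed in; nothing more can be done
None
the job is handed in; nothing more can be done
```

I laid the strap in the tray's long compartment and let go. I then brought the link out of the bin, tilted, and handed the job in with it held up still. That was at about 16 s of the 54 s allowed.

- **Strap:** the last wrist picture before I left the tray shows it flat in the long compartment. It measured about 2 mm from the compartment's centre and within about 0.01 rad of straight. The piston and ring beside it had not moved. It is still there in the final scene and top pictures, although the network did not report it in the last top picture.
- **Link:** I gripped it 42 mm in from the back eye. As I lifted, it leaned on the hood edge and turned in the pads, with about 3 N of force. I then shifted it clear of the hood and raised it. The lower eye measured about 0.266 m above the counter, so the lowest point is about 0.25 m. The requirement is 0.15 m, which is 10 cm above the hood. It touched only the gripper, held at 60 N.
- **Last checks:**
    - **Sag:** the tool sank about 5 mm during 0.8 s of still rows, which should not matter with 10 cm to spare.
    - **Grip:** the width read 13.8 mm on the 16 mm bar, but it stayed steady and the bar did not slip.
    - **Other things:** nothing else on the counter looked moved.

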